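# Next piece onto the banding wheel

## Robot

A 6-joint arm with a two-finger parallel gripper is mounted at the origin on the work surface. World frame = base frame: x ahead of the robot, y to its left, z up, the work surface at z = 0. Lengths are in m, angles in rad, forces in N, time in s.
With the tool pointing down it reaches from about 0.375 to 0.9 m from the base axis. Payload 3.1 kg.
Tool frame: the origin (TCP) lies between the finger pads; the fingertips stand 8 mm ahead of it and the grasp point (between the pads) lies 11 mm behind it; z points along the fingers, y is the line along which they close (so a half turn about z gives the same grasp; the last joint's range is limited). The gripper opens to 87 mm and grips with 3 to 60 N. Pads are 19 mm wide; open, the fingers measure 117 mm over their backs; the gripper's body (75 mm by 190 mm) begins 51 mm behind the grasp point.
Start: joints at [0.939, 0.527, 1.433, -0, 1.181, -0.178], TCP at [0.274, 0.562, 0.231] pointing down, gripper open.
Joint ranges: [-3.08, 3.08], [-0.75, 2.2], [0.22, 2.44], [-1.43, 4.57], [0, 2.65], [-2.85, 2.85]. Speed limits (rad/s): [2.79, 2.79, 3.14, 3.14, 3.14, 3.14].

## Interface

Orientations are given as a unit quaternion [x, y, z, w].
In Python, from rig import robot gives the robot as it stands.
- The arm moves only by the tool move_arm, never from a script. Its argument "motion" is text: rows parted by semicolons, each of 5 numbers parted by spaces: the opening, from -1 (shut) to 1 (fully open), then the shift along the tool's x, y, z normalised to -1 to 1, where 1 is 0.2 m, then the turn about the tool's z normalised to -1 to 1, where 1 is pi rad. A call has 1 to 12 rows; each row is the pose to reach, as a shift and turn from the pose commanded when the call began, along the tool's axes at that moment, turning the shorter way round; what a row does not reach only later rows make up. A row lasts 1/12 s, in which the tool goes at most 41.7 mm and 7.16 degrees, less where a joint would pass 70% of its speed; a pose out of reach is approached as far as the arm can. A call with a number of a shift or a turn outside -1 to 1 is refused whole. A call with a gripper value outside its range is refused whole. The fingers move at their own pace and stop on an object; "newtons" is the grip in N (left out, the last holds). Time passes only in rows, so rows that repeat a pose let the fingers close. It gives the time, the measured TCP pose, the force, the opening and the grip force at its end, in the units of the state.
- robot.get_obs(): the state, without advancing time (a new reading comes with each control period).
- robot.camera(name): name is "scene" or "top" or "wrist"; returns (picture, depth): 480x640x3 uint8, red, green, blue; 480x640 float32, m along the optical axis (not along the pixel's ray), 0 where there is no reading.
- robot.camera_model(name): a dict with "mtx" (3x3 intrinsics, pixels), "position" and "attitude" of the camera in the world. Camera axes: x right, y down, z forward; pixel columns grow to the right and rows downward; lengths in m; the calibration is good to about 2 mm. A picture is of the moment at which its call begins: read the wrist's pose just before it. camera_model takes no time and is no camera call; for the wrist camera it gives the pose at the moment of the call.
- robot.hand_in(): hands the job in; it is judged then, once.
The state is a dict: "time": time; "q": joint angles; "joint_velocities": joint speeds; "joint_torque": joint torques, N m; "position": TCP position; "tool_rot": TCP orientation; "ft_force": force on the tool from outside, world axes, zero at the start; "moment": the same for the moment, N m; "grip_width": finger opening in m; "grip_force": force on a finger pad.
Only numpy, scipy, OpenCV 4.12 (cv2) and the standard library are available. Lean on these libraries where they do the work, as an engineer would, in place of code of your own. Each camera call takes 0.05 s, during which the arm holds its last target. There are 200 camera calls.

## Task

Change the piece on the banding wheel: lift the teapot off the wheel by its overhead handle and set it upright in the middle of the square board beside the wheel, then lift the tall narrow-necked bottle that leans in the crate out of it and stand it upright in the middle of the wheel. The clay is brittle: lower each piece until you feel it stand before you let go of it, never press or drop it hard, and leave the other things where they are.

Things in the scene. Friction and masses are not known exactly. Their poses are not given: they have to be found in the camera images.
- teapot: raw clay teapot, 104 mm across, with a closed top, a spout towards its own +x (tip 87 mm from the axis) and a fixed arched handle over the top, 157 mm tall in all; about 0.45 kg; origin at the centre of its underside, z up. The handle arch lies in its own x-z plane.
- teapot_handle (a point): middle of the handle's top bar: a round bar 12 mm thick, running along the teapot's x, straight for 36 mm, centre line 145 mm above the underside. The lid knob under it ends at 94 mm.
- bottle: tall raw clay bottle, 210 mm: body 50 mm in diameter up to 120 mm, shoulder to 26 mm at 148 mm, slender neck 24 to 26 mm from 148 to 200 mm, lip 30 mm at the top; about 0.3 kg. Origin at the centre of its underside, z along its axis to the mouth. It leans about 30 degrees in a compartment of the crate, foot at the far wall, body on the near rim, neck out towards the robot.
- crate: fixed wooden crate, 99 mm (x) by 198 mm (y) by 81 mm high, walls and floor 6 mm, with two partitions that leave three compartments of 58 mm side by side along its y; origin at the centre of its underside.
- wheel_mid (a point): centre of the top face of the banding wheel: a steel disc 150 mm in diameter on a pedestal, top face 68 mm above the table (up to 15 mm lower when the pedestal is let into the bench); the disc turns freely about its vertical axis.
- wheel: pedestal of the banding wheel, with the disc; origin 68 mm below the centre of the disc's top face.
- board: fixed square plywood board, 150 by 150 by 14 mm, lying flat beside the wheel; origin at the centre of its underside.
- bud_a: bud vase, raw clay, 68 mm tall, 42 mm wide, standing in a compartment of the crate below its rim; origin at the centre of its underside; leave alone
- bud_b: another bud vase, raw clay, 70 mm tall, 42 mm wide, in a compartment of the crate below its rim; origin at the centre of its underside; leave alone
- jar: white jar, 60 mm in diameter, 70 mm tall, standing on the table; origin under its centre; leave alone
- sprayer: white spray bottle with a black head, 88 mm in diameter, 196 mm tall, standing behind; origin under its centre; leave alone
- brush: brush lying on the table in front of the crate; leave alone
- bowl: clay bowl, 100 mm across, 45 mm tall; origin under its centre; leave alone
- mug: clay mug, 76 mm across, 85 mm tall; origin under its centre; leave alone
- prop: pale kiln prop, an upright cylinder 32 mm in diameter, 60 mm tall; origin under its centre; leave alone
There are look-alikes about, which are no part of the job. There is more than one size of the board; the one meant has the size given above.

How it is judged:
On the way, in this order (a step that is already met when the one before it is completed fails the run):
1. the teapot is lifted clear of the wheel, upright, in the fingers (z of teapot in the frame of wheel_mid above 0.015 m and contact force between teapot and wheel below 0.1 N and contact force between the fingers and teapot above 1 N and angle between teapot's own z axis and vertical below 0.4 rad), for 0.1 s.
2. the teapot is felt to stand on the middle of the board while the fingers still hold it (horizontal distance between teapot and board below 0.03 m and angle between teapot's own z axis and vertical below 0.07 rad and z of teapot in the frame of board between 0.009 and 0.019 m and contact force between teapot and board above 1 N and contact force between the fingers and teapot above 1 N), for 0.1 s.
3. the bottle is lifted out of the crate in the fingers (z of bottle in the frame of crate above 0.085 m and contact force between bottle and crate below 0.1 N and contact force between the fingers and bottle above 1 N), for 0.1 s.
4. the bottle is felt to stand upright on the middle of the wheel while the fingers still hold it (horizontal distance between bottle and wheel_mid below 0.02 m and angle between bottle's own z axis and vertical below 0.07 rad and z of bottle in the frame of wheel_mid between -0.005 and 0.005 m and contact force between bottle and wheel above 1 N and contact force between the fingers and bottle above 1 N), for 0.1 s.
At the end, for the whole second after the job is handed in: Teapot on the board (within 30 mm of its middle) and bottle on the wheel (within 20 mm of its middle), each within 4 degrees of upright and resting on the top face within 5 mm, released and at rest; every other thing within 30 mm of where it was (horizontal distance between teapot and board below 0.03 m and angle between each of teapot, bottle's own z axis and vertical below 0.07 rad and z of teapot in the frame of board between 0.009 and 0.019 m and horizontal distance between bottle and wheel_mid below 0.02 m and z of bottle in the frame of wheel_mid between -0.005 and 0.005 m and linear speed of each of teapot, bottle below 0.02 m/s and angular speed of each of teapot, bottle below 0.2 rad/s and distance of each of bud_a, bud_b, jar, sprayer, brush, bowl, mug, prop from where it was at the start of the episode below 0.03 m); the robot touches nothing.
It fails at once if the teapot is pressed or dropped hard on the board or wheel (over 40 N) (contact force between teapot and board above 40 N or contact force between teapot and wheel above 40 N).
It fails at once if the bottle is pressed or dropped hard on the wheel or board, or forced in the crate (over 40 N) (contact force between bottle and wheel above 40 N or contact force between bottle and board above 40 N or contact force between bottle and crate above 40 N).
It fails at once if the teapot tips over (more than 40 degrees) (angle between teapot's own z axis and vertical above 0.7 rad).
It fails at once if another thing is pushed away (more than 50 mm) (distance of any of bud_a, bud_b, jar, sprayer, brush, bowl, mug, prop from where it was at the start of the episode above 0.05 m).
It also fails if it takes over 58 s, if anything falls off the work surface, if the arm or the gripper's body presses on something with over 40 N, if the wrist force passes 120 N, or if a joint passes its speed limit or range.

## Working session

There is one attempt and no reset: what is moved stays moved. The work goes in short steps, Python scripts to look and compute and a tool call to move; the robot and the scene stay as the last step left them, time stands still between calls to the robot, and variables do not carry over. Pictures are saved under pics/ and viewed, at most 10 in all, crops included, and the job is handed in when it is done.

Besides the shell and the picture viewer there is one more tool, called after "Request:" by a JSON object that holds its "api" and its "payload", one argument or row to a line. move_arm: Moves the arm, as the interface text tells. Its arguments: {"type":"object","properties":{"motion":{"type":"string"},"newtons":{"type":"number"}},"required":["motion"]}

```bash
mkdir -p pics; ls
cat > h.py <<'E'
import numpy as np,cv2
from scipy.spatial.transform import Rotation as R
from rig import robot
def snap(n,tag):
    m=robot.camera_model(n); p,d=robot.camera(n)
    cv2.imwrite(f'pics/{tag}.png',p[:,:,::-1]); np.savez(f'pics/{tag}.npz',d=d,p=p,K=m['mtx'],t=m['position'],a=np.array(m['attitude']))
def cloud(tag):
    z=np.load(f'pics/{tag}.npz'); d=z['d'];K=z['K'];a=z['a']
    Rm=a if a.shape==(3,3) else R.from_quat(a).as_matrix()
    v,u=np.mgrid[:480,:640]
    c=np.stack([(u-K[0,2])/K[0,0]*d,(v-K[1,2])/K[1,1]*d,d],-1)
    P=c@Rm.T+z['t']; P[d==0]=np.nan
    return P
E
python3 - <<'E'
from h import *
o=robot.get_obs();print(o)
for n in('scene','top'):
    snap(n,n+'0');m=robot.camera_model(n);print(n,m)
a=cv2.imread('pics/scene0.png');b=cv2.imread('pics/top0.png')
E
```

```text
pics
{'time': 0.0, 'q': array([ 9.38516805e-01,  5.28459117e-01,  1.43392635e+00, -1.94991338e-05,
        1.18136161e+00, -1.78515012e-01]), 'joint_velocities': array([-0.00024702, -0.00224212,  0.00012625, -0.00040105,  0.00127932,
        0.00011357]), 'joint_torque': array([ 2.18459070e-03, -4.40043032e+01, -1.76595122e+01,  6.34928816e-02,
        5.80347993e-02, -1.61992707e-04]), 'position': array([0.27352441, 0.56116804, 0.22956828]), 'tool_rot': array([ 2.24937030e-01,  9.74372707e-01, -9.93456267e-04, -4.16550741e-04]), 'ft_force': array([ 0.2707287 ,  0.18299286, -0.50127255]), 'moment': array([0.0308088 , 0.02548182, 0.00313536]), 'grip_force': 0.0, 'grip_width': 0.08704633826662789}
scene {'mtx': array([[555.37565951,   0.        , 329.91162288],
       [  0.        , 555.37565951, 234.13146746],
       [  0.        ,   0.        ,   1.        ]]), 'position': array([ 1.21411582, -0.08668057,  1.30648491]), 'attitude': array([ 0.73287796,  0.62805416, -0.17509127, -0.19437312])}
top {'mtx': array([[560.07308566,   0.        , 332.36326095],
       [  0.        , 560.07308566, 231.94457897],
       [  0.        ,   0.        ,   1.        ]]), 'position': array([ 0.36163528, -0.01018763,  1.71352317]), 'attitude': array([ 0.71576965, -0.69630129,  0.03674429, -0.03857703])}
```

View pics/scene0.png

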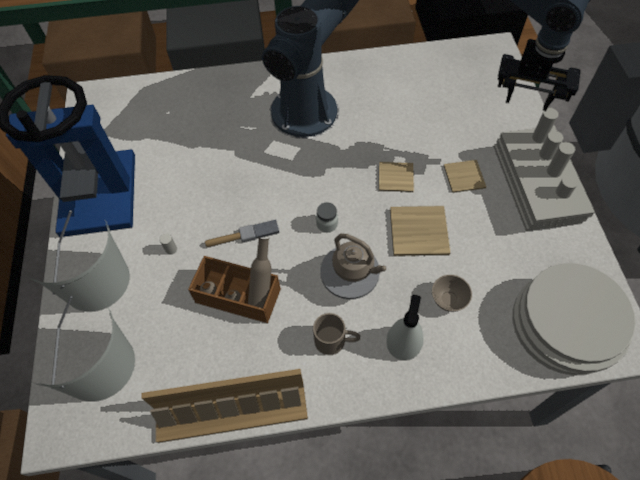

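View pics/top0.png

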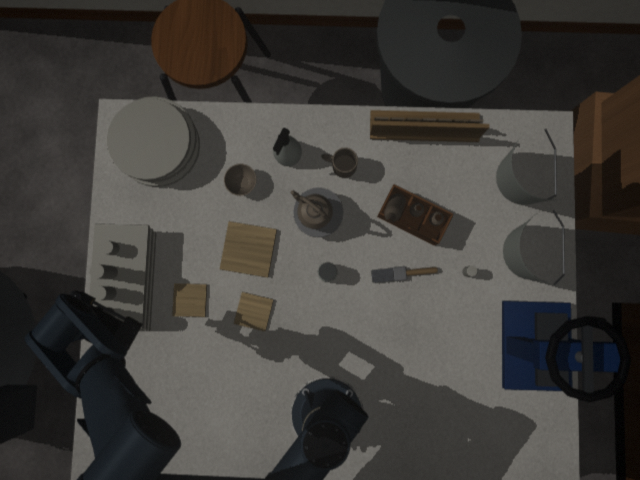

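Scene picture: teapot on the wheel at (352,258), with its handle over it. The large board is at (420,230), with two small look-alike boards at (396,177) and (465,176). The crate is at (235,288), with the bottle leaning in its nearest compartment (neck at 263,245). The sprayer at (408,335) and the prop at (168,245) could be taken for the bottle, and the mug at (330,333) or jar for the teapot. The stacked plates at (575,310) look like the disc.

Run:
```python
from h import *
S=cloud('scene0');T=cloud('top0')
def box(P,lo,hi): 
    m=np.all((P>lo)&(P<hi),-1);return P[m],m
# board
for nm,P in(('S',S),('T',T)):
    print(nm)
    for px in ([(420,230),(396,177),(465,176),(372,288),(352,243),(263,245),(258,280)] if nm=='S' else [(249,249),(191,300),(255,310),(310,225),(305,200),(335,200),(395,207),(416,214)]):
        print(px,P[px[1],px[0]].round(3))
    Q,m=box(P,[.3,-.6,.006],[.75,.45,.03])
    n,l,st,c=cv2.connectedComponentsWithStats(m.astype(np.uint8))
    for i in range(1,n):
        if st[i,4]>150:
            A=P[l==i]; print('lowcomp',c[i].round(),cv2.minAreaRect(A[:,:2].astype(np.float32)),A[:,2].mean().round(4))
    print('table z',np.nanmedian(P[m:=np.abs(P[...,2])<.02][:,2]))
Z=np.zeros
for n in('scene','top'):
    a=cv2.imread(f'pics/{n}0.png')
    c=a[190:350,180:460] if n=='scene' else a[140:290,200:480]
    c=cv2.convertScaleAbs(cv2.resize(c,(800,int(800*c.shape[0]/280)),interpolation=cv2.INTER_CUBIC),alpha=1.4)
    cv2.imwrite(f'pics/c_{n}.png',c)
```

```text
S
(420, 230) [0.488 0.254 0.011]
(396, 177) [0.303 0.227 0.009]
(465, 176) [0.33  0.424 0.007]
(372, 288) [0.657 0.087 0.055]
(352, 243) [0.56  0.052 0.122]
(263, 245) [ 0.57  -0.16   0.189]
(258, 280) [ 0.621 -0.185  0.116]
lowcomp [461. 179.] ((0.34070640802383423, 0.4104001224040985), (0.08068579435348511, 0.07811865210533142), 0.6204063296318054) 0.0092
lowcomp [396. 183.] ((0.3208352327346802, 0.22104527056217194), (0.09842699766159058, 0.05962974205613136), 79.51543426513672) 0.0092
lowcomp [117. 220.] ((0.32806023955345154, -0.560490608215332), (0.05607454851269722, 0.07891934365034103), 1.0103174448013306) 0.0234
lowcomp [419. 231.] ((0.48637235164642334, 0.2512233853340149), (0.15239781141281128, 0.15473702549934387), 82.26051330566406) 0.0128
lowcomp [246. 233.] ((0.424809992313385, -0.22615700960159302), (0.05018666014075279, 0.19840753078460693), 3.443675994873047) 0.0167
lowcomp [116. 293.] ((0.537605881690979, -0.5514751076698303), (0.0361890010535717, 0.13642077147960663), 60.39189910888672) 0.0181
lowcomp [211. 276.] ((0.5505419373512268, -0.30972570180892944), (0.042
[... 883 characters left out ...]
0.0168
lowcomp [248. 249.] ((0.486142635345459, 0.2529989778995514), (0.15433670580387115, 0.1535068154335022), 83.47378540039062) 0.0132
lowcomp [399. 273.] ((0.42702364921569824, -0.23055331408977509), (0.04409260302782059, 0.21297325193881989), 8.69349193572998) 0.0168
lowcomp [193. 296.] ((0.3387959897518158, 0.41167202591896057), (0.07559186220169067, 0.07611887156963348), 0.7009629607200623) 0.01
lowcomp [254. 302.] ((0.3253301978111267, 0.2231283187866211), (0.10630562156438828, 0.053171172738075256), 86.19889831542969) 0.01
lowcomp [515. 309.] ((0.3263944983482361, -0.5590205192565918), (0.08185819536447525, 0.0518772229552269), 89.68701934814453) 0.025
table z -0.0007102106654779394
```

View pics/c_scene.png

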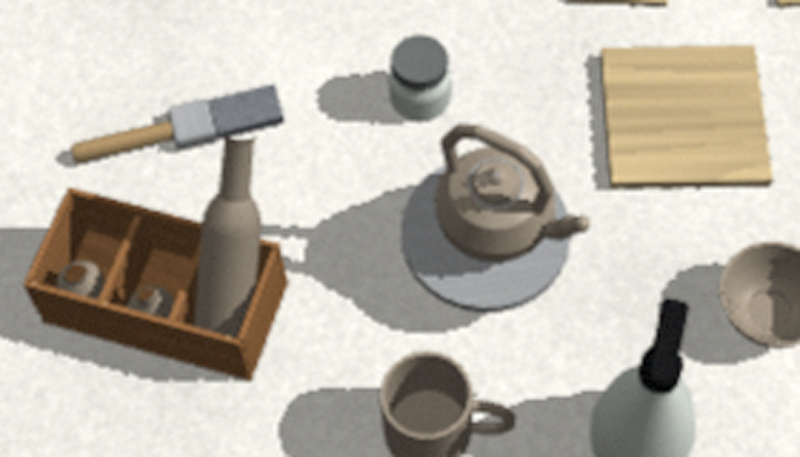

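View pics/c_top.png

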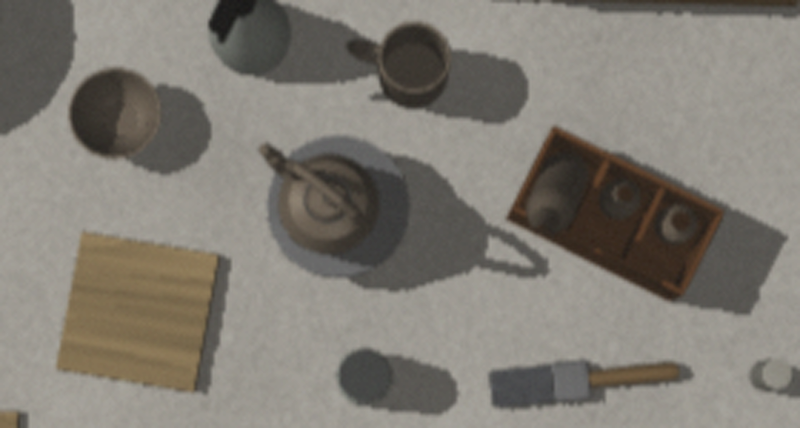

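The crops confirm the teapot (handle bar running from upper-left to lower-right in the top crop, spout at (270,155)), the 150 mm board at (138,312), and the bottle in the crate's left compartment with its neck towards the robot. Next I measure the handle, wheel, and bottle axis.

```bash
cat > m.py <<'E'
from h import *
from scipy.optimize import least_squares
S=cloud('scene0');T=cloud('top0')
for nm,P in(('S',S),('T',T)):
    def sel(x0,x1,y0,y1,z0,z1):
        return P[np.all((P>[x0,y0,z0])&(P<[x1,y1,z1]),-1)]
    # wheel ring
    W=sel(.47,.72,-.05,.17,.045,.075); h,e=np.histogram(W[:,2],15); zt=e[h.argmax()]+.001
    W=W[abs(W[:,2]-zt)<.004]; print(nm,'wheel z',np.median(W[:,2]),len(W))
    c,r=cv2.minEnclosingCircle(W[:,:2].astype(np.float32)); print(' circ',c,r)
    # edge fit: convex hull points
    H=cv2.convexHull(W[:,:2].astype(np.float32))[:,0]
    s=least_squares(lambda p:np.hypot(H[:,0]-p[0],H[:,1]-p[1])-.075,c,loss='soft_l1',f_scale=.002);print(' fit',s.x,abs(s.fun).max())
    # teapot body
    B=sel(.48,.7,-.03,.16,zt+.02,zt+.06);s=least_squares(lambda p:np.hypot(B[:,0]-p[0],B[:,1]-p[1])-p[2],[.58,.05,.05],loss='soft_l1',f_scale=.003);print(' body',s.x,len(B))
    # handle
    A=sel(.48,.7,-.05,.16,zt+.137,zt+.165); m=A.mean(0);u=np.linalg.svd(A[:,:2]-m[:2],full_matrices=0)[2][0]
    t=(A[:,:2]-m[:2])@u;print(' handle',m,u,np.degrees(np.arctan2(u[1],u[0])),t.min(),t.max(),A[:,2].max(),len(A))
    # bottle: above crate
    Q=sel(.46,.7,-.25,-.10,.09,.3)
    f=lambda p:np.linalg.norm(np.cross(Q-[p[0],p[1],.15],d(p)),axis=1)
    def d(p): v=np.array([p[2],p[3],1]);return v/np.linalg.norm(v)
    m=Q.mean(0);u=np.linalg.svd(Q-m,full_matrices=0)[2][0];u*=np.sign(u[2]);
    p0=np.r_[m[:2]+u[:2]/u[2]*(.15-m[2]),u[:2]/u[2]]
    top=(Q@u).max(); 
    prof=lambda s:np.interp(s,[0,.12,.148,.2,.2001,.21],[.025,.025,.013,.012,.015,.015])
    def res(p):
        D=d(p);o=np.array([p[0],p[1],.15]);s=(Q-o)@D+p[4];return f(p)-prof(s)
    s=least_squares(res,np.r_[p0,.14],loss='soft_l1',f_scale=.002);p=s.x;D=d(p);o=np.array([p[0],p[1],.15])
    print(' bottle',len(Q),'axis',D,'tilt',np.degrees(np.arccos(D[2])),'foot',o-p[4]*D,'neck174',o+(.174-p[4])*D,'top',o+(.21-p[4])*D,'rms',np.sqrt((s.fun**2).mean()))
    # crate rim
    C=sel(.5,.72,-.36,-.10,.07,.087);C=C[~(np.hypot(C[:,0]-.6,C[:,1]+.175)<.0)];print(' crate',cv2.minAreaRect(C[:,:2].astype(np.float32)),len(C))
E
python3 m.py
```

```text
S wheel z 0.05527580440805624 1090
 circ (0.6276903748512268, 0.016973091289401054) 0.10702469199895859
 fit [0.60323836 0.03813951] 0.0639529383185234
 body [0.59492425 0.04882517 0.04904242] 457
 handle [0.59785618 0.04829987 0.20190449] [0.59250204 0.80556895] 53.665237690045984 -0.04048434797997819 0.038379689127750166 0.21028861518965525 160
 bottle 800 axis [-0.45935381  0.21003534  0.86306386] tilt 30.337646350260982 foot [ 0.64546557 -0.20027012  0.0201476 ] neck174 [ 0.56553801 -0.16372397  0.17032071] top [ 0.54900127 -0.1561627   0.20139101] rms 0.001889167539028048
 crate ((0.6004714965820312, -0.2500440776348114), (0.19945316016674042, 0.10245183110237122), 64.69990539550781) 892
T wheel z 0.055448571711509964 648
 circ (0.6288167834281921, 0.017660658806562424) 0.11168164014816284
 fit [0.60129832 0.04059897] 0.07235862500001351
 body [0.59609048 0.05030331 0.04799967] 281
 handle [0.59412434 0.04872718 0.20253031] [-0.60215315 -0.7983806 ] -127.02426161966535 -0.03938427238252197 0.03802752500663739 0.21363901241714522 112
 bottle 314 axis [-0.45883327  0.21151343  0.86297978] tilt 30.347183096101887 foot [ 0.64647455 -0.19880876  0.01911733] neck174 [ 0.56663756 -0.16200542  0.16927581] top [ 0.55011956 -0.15439094  0.20034309] rms 0.0017077397534524092
 crate ((0.5999860167503357, -0.2482864260673523), (0.19769027829170227, 0.1008325070142746), 64.2953109741211) 500
```

```bash
cat > plan.py <<'E'
import sys
from h import *
def plan(tgt,yaw=None):
    o=robot.get_obs();p=o['position'];M=R.from_quat(o['tool_rot']).as_matrix()
    ya=np.degrees(np.arctan2(M[1,1],M[0,1]))
    d=M.T@(np.array(tgt)-p)/.2
    dy=0 if yaw is None else -((yaw-ya+180)%360-180)/180
    print('t',round(o['time'],2),'pos',p.round(4),'yaw',ya.round(2),'tiltz',M[:,2].round(4),'F',o['ft_force'].round(2),'w',round(o['grip_width'],4),'gf',round(o['grip_force'],2),'q6',o['q'][5].round(2))
    print('shift',d.round(4),'turn',round(dy,4))
if __name__=='__main__':
    a=[float(v) for v in sys.argv[1:]]; plan(a[:3],a[3] if len(a)>3 else None)
E
python3 plan.py .596 .049 .28 -36.5
```

```text
t 0.1 pos [0.2736 0.5612 0.2297] yaw 64.0 tiltz [-0.0012 -0.0016 -1.    ] F [-0.16  0.48  0.29] w 0.0874 gf 0.0 q6 -0.18
shift [-2.5716 -1.5957 -0.2495] turn 0.5583
```

Request:
{"api": "move_arm", "payload": {
  "motion": "1 -0.2 -0.12 -0.25 0;1 -0.4 -0.24 -0.3 0;1 -0.6 -0.36 -0.35 0;1 -0.8 -0.48 -0.35 0;1 -1 -0.6 -0.35 0"
}}

```text
time: 0.52
position: [0.3779, 0.4021, 0.299]
tool_rot: [0.224, 0.975, 0.001, 0.001]
ft_force: [0.9, 0.5, 0.2]
grip_width: 0.0873
grip_force: 0.0
```

Request:
{"api": "move_arm", "payload": {
  "motion": "1 -0.2 -0.12 0 0.04;1 -0.4 -0.24 0 0.08;1 -0.6 -0.36 0 0.12;1 -0.8 -0.48 0 0.16;1 -1 -0.6 0 0.2;1 -1 -0.6 0 0.2;1 -1 -0.6 0 0.2;1 -1 -0.6 0 0.2"
}}

```text
time: 1.18
position: [0.5046, 0.2064, 0.2975]
tool_rot: [0.516, 0.856, -0.0, -0.001]
ft_force: [0.0, 1.0, -0.7]
grip_width: 0.0871
grip_force: 0.0
```

```bash
python3 plan.py .596 .049 .28 -36.5
```

```text
t 1.18 pos [0.5046 0.2064 0.2975] yaw 27.82 tiltz [-1.4e-03  2.0e-04 -1.0e+00] F [ 0.03  0.98 -0.75] w 0.0871 gf 0.0 q6 -0.3
shift [-0.9094  0.0371  0.0864] turn 0.3573
```

Request:
{"api": "move_arm", "payload": {
  "motion": "1 -0.2 0 0.08 0.04;1 -0.4 0.01 0.08 0.08;1 -0.6 0.02 0.08 0.12;1 -0.8 0.03 0.08 0.16;1 -0.91 0.037 0.08 0.2;1 -0.91 0.037 0.08 0.24;1 -0.91 0.037 0.08 0.28;1 -0.91 0.037 0.08 0.32;1 -0.91 0.037 0.08 0.357;1 -0.91 0.037 0.08 0.357;1 -0.91 0.037 0.08 0.357;1 -0.91 0.037 0.08 0.357"
}}

```text
time: 2.18
position: [0.5957, 0.0516, 0.2819]
tool_rot: [0.891, 0.454, -0.0, -0.0]
ft_force: [0.1, 0.4, 0.8]
grip_width: 0.0865
grip_force: 0.0
```

Run:
```python
from h import *
from plan import plan
snap('wrist','w1');print(robot.camera_model('wrist'))
plan([.596,.049,.189],-36.5)
P=cloud('w1');m=np.all((P>[.5,-.05,.192])&(P<[.7,.15,.22]),-1);A=P[m]
print(len(A))
if len(A)>20:
    A=A[A[:,2]>A[:,2].max()-.012];r=cv2.minAreaRect(A[:,:2].astype(np.float32));print(r,A.mean(0),A[:,2].max())
```

```text
{'mtx': array([[361.38332565,   0.        , 321.26541235],
       [  0.        , 361.38332565, 242.64689478],
       [  0.        ,   0.        ,   1.        ]]), 'position': array([0.63894247, 0.10876901, 0.43704114]), 'attitude': array([ 0.94264505, -0.30658672, -0.04124366,  0.12539482])}
t 2.23 pos [0.5959 0.0513 0.2819] yaw -36.07 tiltz [-4.e-04  2.e-04 -1.e+00] F [-0.47  0.56  0.51] w 0.087 gf 0.0 q6 0.53
shift [-0.0089  0.0075  0.4646] turn 0.0024
1834
((0.594725489616394, 0.05088459700345993), (0.07372215390205383, 0.011987580917775631), 52.75428771972656) [0.59651537 0.05324777 0.20463047] 0.20942018982570873
```

View pics/w1.png

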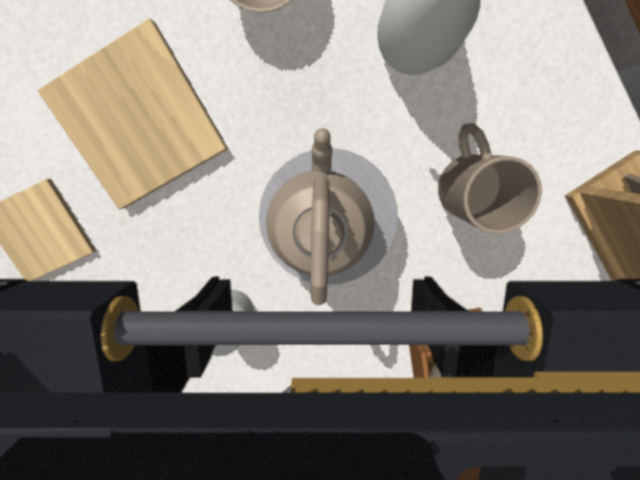

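The wrist view shows the handle bar as a vertical strip at column 320 (rows 180–295), midway between the open fingers (columns 215–430) and square to their closing line. Descend.

Request:
{"api": "move_arm", "payload": {
  "motion": "1 -0.008 0.004 0.15 0;1 -0.008 0.004 0.3 0;1 -0.008 0.004 0.4 0;1 -0.008 0.004 0.465 0;1 -0.008 0.004 0.465 0;1 -0.008 0.004 0.465 0"
}}

```text
time: 2.73
position: [0.5956, 0.0489, 0.1885]
tool_rot: [0.892, 0.452, -0.001, -0.0]
ft_force: [0.7, -0.2, 0.6]
grip_width: 0.087
grip_force: 0.0
```

Request:
{"api": "move_arm", "payload": {
  "motion": "-1 0 0 0 0;-1 0 0 0 0;-1 0 0 0 0;-1 0 0 0 0;-1 0 0 0 0;-1 0 0 0 0;-1 0 0 0 0;-1 0 0 0 0;-1 0 0 0 0;-1 0 0 0 0",
  "newtons": 20
}}

```text
time: 3.57
position: [0.5959, 0.0486, 0.1889]
tool_rot: [0.892, 0.452, -0.0, -0.0]
ft_force: [0.7, -0.5, 0.3]
grip_width: 0.0283
grip_force: 0.0
```

Request:
{"api": "move_arm", "payload": {
  "motion": "-1 0 0 0 0;-1 0 0 0 0;-1 0 0 0 0;-1 0 0 0 0;-1 0 0 0 0;-1 0 0 0 0;-1 0 0 0 0;-1 0 0 0 0"
}}

```text
time: 4.23
position: [0.5957, 0.0487, 0.189]
tool_rot: [0.892, 0.452, -0.0, -0.0]
ft_force: [-0.9, 0.3, 1.1]
grip_width: 0.0108
grip_force: 20.0
```

Request:
{"api": "move_arm", "payload": {
  "motion": "-1 0 0 -0.03 0;-1 0 0 -0.06 0;-1 0 0 -0.1 0;-1 0 0 -0.15 0;-1 0 0 -0.2 0;-1 0 0 -0.25 0;-1 0 0 -0.25 0;-1 0 0 -0.25 0;-1 0 0 -0.25 0"
}}

```text
time: 4.98
position: [0.5955, 0.0487, 0.239]
tool_rot: [0.892, 0.452, -0.0, -0.0]
ft_force: [-0.2, 0.3, -5.0]
grip_width: 0.0111
grip_force: 19.9
```

```bash
python3 plan.py .486 .252 .22
```

```text
t 4.98 pos [0.5955 0.0487 0.239 ] yaw -36.26 tiltz [-5.e-04  0.e+00 -1.e+00] F [-0.25  0.35 -4.97] w 0.0111 gf 19.95 q6 0.53
shift [ 0.4959 -1.0428  0.0951] turn 0
```

Request:
{"api": "move_arm", "payload": {
  "motion": "-1 0.03 -0.07 0 0;-1 0.08 -0.17 0 0;-1 0.14 -0.29 0 0;-1 0.2 -0.42 0 0;-1 0.26 -0.55 0 0;-1 0.32 -0.68 0 0;-1 0.38 -0.8 0 0;-1 0.43 -0.9 0 0;-1 0.46 -0.96 0 0;-1 0.475 -0.99 0 0;-1 0.48 -1 0 0;-1 0.48 -1 0 0"
}}

```text
time: 5.98
position: [0.4915, 0.2443, 0.2389]
tool_rot: [0.892, 0.452, -0.0, 0.0]
ft_force: [0.3, -0.1, -4.8]
grip_width: 0.0113
grip_force: 20.0
```

```bash
python3 plan.py .486 .252 .1475
```

```text
t 5.98 pos [0.4915 0.2443 0.2389] yaw -36.22 tiltz [ 2.e-04 -6.e-04 -1.e+00] F [ 0.26 -0.13 -4.8 ] w 0.0113 gf 19.99 q6 0.89
shift [ 0.0149 -0.0449  0.4568] turn 0
```

Request:
{"api": "move_arm", "payload": {
  "motion": "-1 0.015 -0.045 0.06 0;-1 0.015 -0.045 0.14 0;-1 0.015 -0.045 0.22 0;-1 0.015 -0.045 0.3 0;-1 0.015 -0.045 0.36 0;-1 0.015 -0.045 0.4 0;-1 0.015 -0.045 0.42 0;-1 0.015 -0.045 0.425 0;-1 0.015 -0.045 0.43 0;-1 0.015 -0.045 0.43 0;-1 0.015 -0.045 0.43 0;-1 0.015 -0.045 0.43 0"
}}

```text
time: 6.98
position: [0.4864, 0.2522, 0.1537]
tool_rot: [0.892, 0.452, 0.001, 0.0]
ft_force: [-0.2, -0.8, -4.5]
grip_width: 0.011
grip_force: 20.1
```

Request:
{"api": "move_arm", "payload": {
  "motion": "-1 0 0 0.003 0;-1 0 0 0.006 0;-1 0 0 0.009 0;-1 0 0 0.012 0;-1 0 0 0.015 0;-1 0 0 0.018 0;-1 0 0 0.02 0;-1 0 0 0.02 0"
}}

```text
time: 7.65
position: [0.4859, 0.2521, 0.1488]
tool_rot: [0.892, 0.452, -0.0, -0.0]
ft_force: [-0.2, -0.5, -5.0]
grip_width: 0.0113
grip_force: 20.1
```

Request:
{"api": "move_arm", "payload": {
  "motion": "-1 0 0 0.0025 0;-1 0 0 0.005 0;-1 0 0 0.0075 0;-1 0 0 0.0075 0;-1 0 0 0.0075 0"
}}

```text
time: 8.07
position: [0.4859, 0.2521, 0.1475]
tool_rot: [0.892, 0.452, -0.0, 0.0]
ft_force: [0.0, 0.6, -4.2]
grip_width: 0.011
grip_force: 20.1
```

Request:
{"api": "move_arm", "payload": {
  "motion": "-1 0 0 0.0025 0;-1 0 0 0.005 0;-1 0 0 0.005 0;-1 0 0 0.005 0"
}}

```text
time: 8.4
position: [0.4862, 0.2521, 0.1471]
tool_rot: [0.892, 0.452, 0.0, 0.0]
ft_force: [-0.9, -1.1, 1.0]
grip_width: 0.0113
grip_force: 20.1
```

Felt it stand (force −4.5 → +1 N). Hold briefly, then release and rise.

Request:
{"api": "move_arm", "payload": {
  "motion": "-1 0 0 0.001 0;-1 0 0 0.001 0;-1 0 0 0.001 0"
}}

```text
time: 8.65
position: [0.4863, 0.2521, 0.147]
tool_rot: [0.892, 0.452, 0.0, 0.0]
ft_force: [-1.8, -1.4, 5.7]
grip_width: 0.0113
grip_force: 20.1
```

Request:
{"api": "move_arm", "payload": {
  "motion": "0 0 0 0 0;0 0 0 0 0;0 0 0 0 0;0 0 0 0 0;0 0 0 0 0;0 0 0 0 0;0 0 0 0 0;0 0 0 0 0"
}}

```text
time: 9.32
position: [0.4859, 0.2521, 0.1462]
tool_rot: [0.892, 0.452, -0.0, -0.0]
ft_force: [-0.9, 0.2, -0.2]
grip_width: 0.0428
grip_force: 0.0
```

Request:
{"api": "move_arm", "payload": {
  "motion": "1 0 0 -0.1 0;1 0 0 -0.25 0;1 0 0 -0.45 0;1 0 0 -0.65 0;1 0 0 -0.85 0;1 0 0 -0.85 0;1 0 0 -0.85 0"
}}

```text
time: 9.9
position: [0.4874, 0.2526, 0.3193]
tool_rot: [0.892, 0.452, 0.004, 0.001]
ft_force: [-1.2, 0.4, 0.2]
grip_width: 0.0813
grip_force: 0.0
```

```bash
python3 - <<'E'
from h import *
snap('top','top1');snap('scene','scene1')
E
sed -e "s/scene0/scene1/;s/top0/top1/" m.py > m2.py
cat >> m2.py <<'E'
    B=sel(.4,.6,.15,.36,.04,.08);s=least_squares(lambda p:np.hypot(B[:,0]-p[0],B[:,1]-p[1])-p[2],[.486,.25,.05],loss='soft_l1',f_scale=.003);print(' NEW body',s.x,len(B))
    A=sel(.4,.6,.15,.36,.148,.18);print(' NEW handle',A.mean(0),A[:,2].max() if len(A) else 0)
    W=sel(.5,.7,-.05,.135,.051,.059);H=cv2.convexHull(W[:,:2].astype(np.float32))[:,0]
    s=least_squares(lambda p:np.hypot(H[:,0]-p[0],H[:,1]-p[1])-.075,[.602,.04],loss='soft_l1',f_scale=.001);print(' WHEEL',s.x,np.median(abs(s.fun)),W.mean(0),cv2.minEnclosingCircle(W[:,:2].astype(np.float32)))
E
python3 m2.py 2>&1 | grep -E "NEW|WHEEL|bottle|crate|wheel"; python3 plan.py .566 -.163 .26 -114.6
```

```text
S wheel z 0.05490696427331554 2184
t 10.0 pos [0.485  0.2518 0.3155] yaw -36.26 tiltz [-1.8e-03 -5.0e-04 -1.0e+00] F [ 0.01 -0.23 -0.4 ] w 0.085 gf 0.0 q6 0.91
shift [-1.4327  1.5534  0.2777] turn 0.4352
```

```bash
cat > m3.py <<'E'
from h import *
from scipy.optimize import least_squares
for n in('scene1','top1'):
    P=cloud(n)
    def sel(x0,x1,y0,y1,z0,z1): return P[np.all((P>[x0,y0,z0])&(P<[x1,y1,z1]),-1)]
    B=sel(.4,.6,.15,.36,.035,.08)
    if len(B)>20:
        s=least_squares(lambda p:np.hypot(B[:,0]-p[0],B[:,1]-p[1])-p[2],[.486,.25,.05],loss='soft_l1',f_scale=.003);print(' NEW body',s.x,len(B))
    A=sel(.4,.6,.15,.36,.148,.175)
    if len(A): print(' NEW handle',A.mean(0),A[:,2].max())
    W=sel(.5,.7,-.05,.135,.048,.061);W=W[np.hypot(W[:,0]-.602,W[:,1]-.04)<.084]
    H=cv2.convexHull(W[:,:2].astype(np.float32))[:,0]
    s=least_squares(lambda p:np.hypot(H[:,0]-p[0],H[:,1]-p[1])-.075,[.602,.04],loss='soft_l1',f_scale=.001);print(' WHEEL',s.x,np.median(abs(s.fun)),W.mean(0),len(W),cv2.minEnclosingCircle(W[:,:2].astype(np.float32)))
E
python3 m3.py
```

```text
NEW body [0.48830673 0.24940732 0.04732061] 575
 NEW handle [0.48996246 0.24818293 0.15861217] 0.16777253429293415
 WHEEL [0.599976   0.03943692] 0.0005518352610741489 [0.60245208 0.03865204 0.05482091] 2497 ((0.600118100643158, 0.038808517158031464), 0.07672564685344696)
 NEW body [0.48710622 0.24875045 0.04464619] 268
 NEW handle [0.47858789 0.23741639 0.16023873] 0.17072850208058132
 WHEEL [0.60016195 0.04141537] 0.000616890043345468 [0.59943645 0.04145096 0.0547451 ] 1759 ((0.6003328561782837, 0.04142541065812111), 0.07558543235063553)
```

Request:
{"api": "move_arm", "payload": {
  "motion": "1 -0.12 0.13 0 0.04;1 -0.24 0.26 0 0.08;1 -0.36 0.39 0 0.12;1 -0.48 0.52 0 0.16;1 -0.6 0.65 0 0.2;1 -0.72 0.78 0 0.24;1 -0.72 0.78 0 0.28;1 -0.72 0.78 0 0.32;1 -0.72 0.78 0 0.36;1 -0.72 0.78 0 0.4;1 -0.72 0.78 0 0.435;1 -0.72 0.78 0 0.435"
}}

```text
time: 11.0
position: [0.5252, 0.0437, 0.3138]
tool_rot: [0.977, -0.214, -0.003, 0.0]
ft_force: [0.4, 0.4, 0.1]
grip_width: 0.0875
grip_force: 0.0
```

```bash
python3 plan.py .566 -.163 .26 -114.6
```

```text
t 11.0 pos [0.5252 0.0437 0.3138] yaw -114.69 tiltz [-5.3e-03  7.0e-04 -1.0e+00] F [0.39 0.36 0.06] w 0.0875 gf 0.0 q6 1.87
shift [0.6183 0.8534 0.2673] turn -0.0005
```

Request:
{"api": "move_arm", "payload": {
  "motion": "1 0.12 0.17 0.05 0;1 0.24 0.34 0.1 0;1 0.36 0.51 0.15 0;1 0.48 0.68 0.2 0;1 0.6 0.84 0.25 0;1 0.618 0.853 0.267 0;1 0.618 0.853 0.267 0;1 0.618 0.853 0.267 0"
}}

```text
time: 11.67
position: [0.567, -0.1623, 0.2611]
tool_rot: [0.977, -0.212, -0.002, -0.001]
ft_force: [0.3, 0.2, 0.9]
grip_width: 0.0871
grip_force: 0.0
```

Run:
```python
from h import *
from plan import plan
snap('wrist','w2')
plan([.566,-.163,.159],-114.6)
P=cloud('w2')
for z0 in(.165,.175,.185,.195):
    m=np.all((P>[.5,-.25,z0])&(P<[.65,-.1,z0+.01]),-1);A=P[m]
    if len(A)>5: print(z0,len(A),A.mean(0).round(4),A.min(0).round(3),A.max(0).round(3))
```

```text
t 11.72 pos [ 0.5672 -0.1615  0.2619] yaw -114.47 tiltz [-0.0026  0.002  -1.    ] F [ 0.25  0.26 -0.02] w 0.0869 gf 0.0 q6 1.53
shift [-5.000e-04  9.500e-03  5.146e-01] turn 0.0007
0.165 412 [ 0.5764 -0.1663  0.1701] [ 0.562 -0.176  0.165] [ 0.583 -0.151  0.175]
0.175 438 [ 0.571  -0.1638  0.1801] [ 0.556 -0.173  0.175] [ 0.578 -0.148  0.185]
0.185 460 [ 0.5658 -0.1611  0.19  ] [ 0.552 -0.17   0.185] [ 0.572 -0.147  0.195]
0.195 339 [ 0.562  -0.1594  0.1998] [ 0.549 -0.168  0.195] [ 0.567 -0.142  0.205]
```

View pics/w2.png

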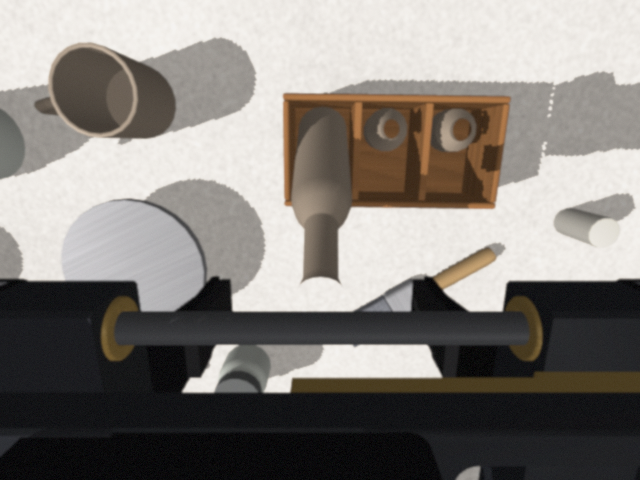

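The wrist view shows the neck as a vertical strip at columns 303–340 (rows 215–285), midway between the fingers, with the crate square behind it. Descend and close.

Request:
{"api": "move_arm", "payload": {
  "motion": "1 0 0.008 0.12 0;1 0 0.008 0.25 0;1 0 0.008 0.37 0;1 0 0.008 0.46 0;1 0 0.008 0.5 0;1 0 0.008 0.515 0;1 0 0.008 0.515 0;1 0 0.008 0.515 0",
  "newtons": 12
}}

```text
time: 12.38
position: [0.5682, -0.1639, 0.1612]
tool_rot: [0.977, -0.212, 0.001, 0.0]
ft_force: [0.1, 0.6, 0.7]
grip_width: 0.087
grip_force: 0.0
```

Request:
{"api": "move_arm", "payload": {
  "motion": "-1 0 0 0 0;-1 0 0 0 0;-1 0 0 0 0;-1 0 0 0 0;-1 0 0 0 0;-1 0 0 0 0;-1 0 0 0 0;-1 0 0 0 0;-1 0 0 0 0;-1 0 0 0 0;-1 0 0 0 0;-1 0 0 0 0"
}}

```text
time: 13.38
position: [0.5674, -0.1643, 0.1598]
tool_rot: [0.977, -0.213, -0.0, -0.0]
ft_force: [-0.1, 0.0, 0.6]
grip_width: 0.025
grip_force: 12.0
```

Request:
{"api": "move_arm", "payload": {
  "motion": "-1 0 0 0 0;-1 0 0 0 0;-1 0 0 0 0;-1 0 0 0 0"
}}

```text
time: 13.72
position: [0.5674, -0.1643, 0.1599]
tool_rot: [0.977, -0.213, 0.0, 0.0]
ft_force: [-0.2, 0.4, -0.3]
grip_width: 0.0242
grip_force: 12.0
```

Request:
{"api": "move_arm", "payload": {
  "motion": "-1 0 0 -0.015 0;-1 0 0 -0.03 0;-1 0 0 -0.05 0;-1 0 0 -0.075 0;-1 0 0 -0.1 0;-1 0 0 -0.125 0;-1 0 0 -0.15 0;-1 0 0 -0.15 0;-1 0 0 -0.15 0;-1 0 0 -0.15 0"
}}

```text
time: 14.55
position: [0.5672, -0.1642, 0.1899]
tool_rot: [0.977, -0.213, -0.0, -0.0]
ft_force: [0.2, 0.0, -3.8]
grip_width: 0.0245
grip_force: 12.1
```

```bash
cat > b.py <<'E'
from h import *
from scipy.optimize import least_squares
import sys
tag=sys.argv[1];zl=float(sys.argv[2]);snap('scene',tag);P=cloud(tag)
o=robot.get_obs();g=o['position']+[0,0,.011];print('F',o['ft_force'].round(2),'w',o['grip_width'].round(4),'g',g.round(4))
# bottle below the fingers: fixed profile, initial = 30 deg lean / vertical tried
Q0=P[np.all((P>[g[0]-.06,g[1]-.10,zl])&(P<[g[0]+.14,g[1]+.06,g[2]-.03]),-1)]
prof=lambda s:np.interp(s,[0,.12,.148,.2],[.025,.025,.013,.012])
best=None
for t in(0,.25,.5):
    def res(p):
        D=np.array([p[0],p[1],-1]);D/=np.linalg.norm(D);v=Q0-np.r_[p[3],p[4],g[2]];a=v@D
        return np.linalg.norm(v-a[:,None]*D,axis=1)-prof(p[2]-a)
    s=least_squares(res,[t*.9,-t*.4,.174,g[0],g[1]],loss='soft_l1',f_scale=.002)
    if best is None or s.cost<best.cost: best=s
p=best.x;D=np.array([p[0],p[1],-1]);D/=np.linalg.norm(D)
print('n',len(Q0),'med',np.median(abs(best.fun)).round(4),'tilt deg',np.degrees(np.arccos(-D[2])).round(2),'axis down',D.round(3),'grip s',p[2].round(4),'at',p[3:].round(4),'foot',(np.r_[p[3],p[4],g[2]]+p[2]*D).round(4))
E
python3 b.py s2 .09
```

```text
Traceback (most recent call last):
  File "b.py", line 5, in <module>
    o=robot.get_obs();g=o['position']+[0,0,.011];print('F',o['ft_force'].round(2),'w',o['grip_width'].round(4),'g',g.round(4))
                                                                                      ^^^^^^^^^^^^^^^^^^^^^
AttributeError: 'float' object has no attribute 'round'
```

```bash
sed -i "s/o\['grip_width'\].round(4)/o['grip_width']/" b.py; python3 b.py s2 .09
```

```text
F [ 0.98 -0.71 -4.2 ] w 0.024476788299895434 g [ 0.5673 -0.1643  0.2007]
n 636 med 0.0011 tilt deg 22.7 axis down [ 0.351 -0.16  -0.923] grip s 0.1749 at [ 0.5652 -0.1654] foot [ 0.6266 -0.1934  0.0393]
```

Request:
{"api": "move_arm", "payload": {
  "motion": "-1 0.02 0 -0.02 0;-1 0.04 0 -0.04 0;-1 0.06 0 -0.06 0;-1 0.08 0 -0.085 0;-1 0.1 0 -0.11 0;-1 0.12 0 -0.135 0;-1 0.14 0 -0.16 0;-1 0.15 0 -0.175 0;-1 0.15 0 -0.175 0;-1 0.15 0 -0.175 0;-1 0.15 0 -0.175 0"
}}

```text
time: 15.57
position: [0.5946, -0.1767, 0.2248]
tool_rot: [0.977, -0.213, 0.0, 0.0]
ft_force: [-0.9, 0.5, -3.4]
grip_width: 0.0249
grip_force: 12.4
```

```bash
python3 b.py s3 .09
```

```text
F [-0.65  0.22 -3.88] w 0.024677110737356622 g [ 0.5946 -0.1767  0.2358]
n 866 med 0.001 tilt deg 19.03 axis down [ 0.297 -0.135 -0.945] grip s 0.1745 at [ 0.5918 -0.1779] foot [ 0.6436 -0.2015  0.0707]
```

Request:
{"api": "move_arm", "payload": {
  "motion": "-1 0 0 0.03 0;-1 0 0 0.06 0;-1 0 0 0.09 0;-1 0 0 0.1 0;-1 0.03 0 0.1 0;-1 0.06 0 0.1 0;-1 0.09 0 0.1 0;-1 0.12 0 0.1 0;-1 0.15 0 0.1 0;-1 0.18 0 0.1 0;-1 0.2 0 0.1 0;-1 0.2 0 0.1 0"
}}

```text
time: 16.62
position: [0.6321, -0.194, 0.2048]
tool_rot: [0.977, -0.213, 0.001, 0.0]
ft_force: [-0.8, 0.0, -3.7]
grip_width: 0.0248
grip_force: 12.5
```

```bash
python3 b.py s4 .09
```

```text
F [-1.55 -0.1  -2.99] w 0.02448759848573292 g [ 0.6317 -0.1937  0.2158]
n 541 med 0.0008 tilt deg 6.86 axis down [ 0.106 -0.054 -0.993] grip s 0.1748 at [ 0.6244 -0.1924] foot [ 0.643  -0.2019  0.0422]
```

Request:
{"api": "move_arm", "payload": {
  "motion": "-1 0.02 0 0 0;-1 0.04 0 0 0;-1 0.06 0 0 0;-1 0.065 0 0 0;-1 0.065 0 0 0;-1 0.065 0 0 0"
}}

```text
time: 17.17
position: [0.6433, -0.199, 0.205]
tool_rot: [0.977, -0.213, 0.001, 0.0]
ft_force: [-1.0, 0.8, -3.2]
grip_width: 0.0242
grip_force: 12.2
```

```bash
python3 b.py s5 .085
python3 - <<'E'
from h import *
a=cv2.imread('pics/s5.png')[170:330,170:380];cv2.imwrite('pics/s5c.png',cv2.resize(a,(780,594),interpolation=cv2.INTER_CUBIC))
E
```

```text
F [ 0.22  1.08 -2.95] w 0.024030127994658788 g [ 0.6432 -0.199   0.216 ]
n 505 med 0.0008 tilt deg 3.62 axis down [ 0.055 -0.032 -0.998] grip s 0.1743 at [ 0.6338 -0.1963] foot [ 0.6433 -0.2018  0.042 ]
```

View pics/s5c.png

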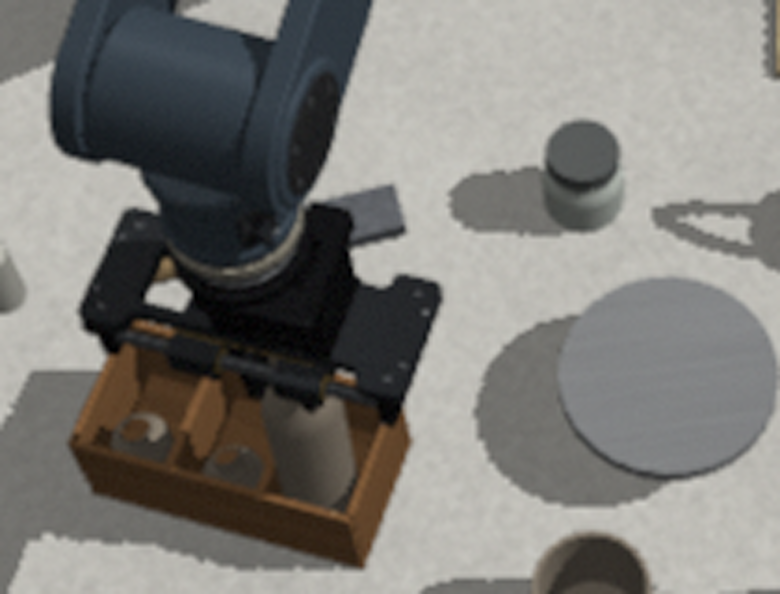

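The crop shows the bottle standing nearly upright in the compartment, with its body at (310,455) against the far wall and clear of the partition. Lift straight out.

Request:
{"api": "move_arm", "payload": {
  "motion": "-1 -0.01 0 -0.02 0;-1 -0.015 0 -0.05 0;-1 -0.015 0 -0.09 0;-1 -0.015 0 -0.14 0;-1 -0.015 0 -0.19 0;-1 -0.015 0 -0.25 0;-1 -0.015 0 -0.31 0;-1 -0.015 0 -0.36 0;-1 -0.015 0 -0.38 0;-1 -0.015 0 -0.38 0;-1 -0.015 0 -0.38 0;-1 -0.015 0 -0.38 0"
}}

```text
time: 18.22
position: [0.6396, -0.1973, 0.2801]
tool_rot: [0.977, -0.213, -0.001, -0.0]
ft_force: [-0.0, -0.1, -4.5]
grip_width: 0.024
grip_force: 12.0
```

```bash
python3 b.py s6 .105;  python3 plan.py .600 .0405 .25
```

```text
F [-0.5  -0.09 -2.74] w 0.024576763559755712 g [ 0.6396 -0.1973  0.2909]
n 791 med 0.0007 tilt deg 3.34 axis down [ 0.051 -0.028 -0.998] grip s 0.1744 at [ 0.6306 -0.1951] foot [ 0.6395 -0.2     0.1168]
t 18.27 pos [ 0.6396 -0.1973  0.2799] yaw -114.56 tiltz [-0.0019  0.001  -1.    ] F [-0.5  -0.09 -2.74] w 0.0246 gf 12.02 q6 1.53
shift [-0.6739 -0.9991  0.1509] turn 0
```

Request:
{"api": "move_arm", "payload": {
  "motion": "-1 -0.03 -0.045 0 0;-1 -0.08 -0.12 0 0;-1 -0.15 -0.22 0 0;-1 -0.23 -0.34 0 0;-1 -0.31 -0.46 0 0;-1 -0.39 -0.58 0 0;-1 -0.47 -0.7 0 0;-1 -0.55 -0.82 0 0;-1 -0.61 -0.91 0 0;-1 -0.65 -0.965 0 0;-1 -0.67 -0.99 0 0;-1 -0.674 -1 0 0"
}}

```text
time: 19.27
position: [0.5998, 0.042, 0.2809]
tool_rot: [0.977, -0.212, -0.0, 0.0]
ft_force: [-0.3, 0.4, -4.1]
grip_width: 0.0249
grip_force: 12.0
```

Request:
{"api": "move_arm", "payload": {
  "motion": "-1 0 0 0.04 0;-1 0 0 0.09 0;-1 0 0 0.14 0;-1 0 0 0.18 0;-1 0 0 0.2 0;-1 0 0 0.2 0;-1 0 0 0.2 0"
}}

```text
time: 19.85
position: [0.6007, 0.0399, 0.2403]
tool_rot: [0.977, -0.213, -0.0, 0.0]
ft_force: [0.7, 1.2, -3.0]
grip_width: 0.0244
grip_force: 12.1
```

```bash
python3 b.py s7 .085;  python3 plan.py .600 .0415 .219
```

```text
F [ 0.1   0.66 -2.86] w 0.024544292033594706 g [0.601  0.04   0.2519]
n 701 med 0.0008 tilt deg 3.97 axis down [ 0.06  -0.035 -0.998] grip s 0.1749 at [0.5909 0.0427] foot [0.6014 0.0366 0.0774]
t 19.9 pos [0.601  0.04   0.2409] yaw -114.59 tiltz [ 3.e-04 -1.e-04 -1.e+00] F [ 0.1   0.66 -2.86] w 0.0245 gf 12.06 q6 1.88
shift [-0.0076 -0.0045  0.1094] turn 0
```

Request:
{"api": "move_arm", "payload": {
  "motion": "-1 0 -0.01 0.03 0;-1 0 -0.01 0.06 0;-1 0 -0.01 0.075 0;-1 0 -0.01 0.085 0;-1 0 -0.01 0.09 0;-1 0 -0.01 0.09 0;-1 0 -0.01 0.09 0"
}}

```text
time: 20.48
position: [0.6016, 0.0422, 0.223]
tool_rot: [0.977, -0.213, 0.0, -0.0]
ft_force: [-0.0, -0.7, -4.1]
grip_width: 0.0243
grip_force: 12.1
```

Request:
{"api": "move_arm", "payload": {
  "motion": "-1 0 0 0.003 0;-1 0 0 0.006 0;-1 0 0 0.009 0;-1 0 0 0.009 0;-1 0 0 0.009 0"
}}

```text
time: 20.9
position: [0.6024, 0.042, 0.2225]
tool_rot: [0.977, -0.213, 0.001, -0.0]
ft_force: [-0.5, -0.6, 5.2]
grip_width: 0.0244
grip_force: 12.0
```

Request:
{"api": "move_arm", "payload": {
  "motion": "-1 0 0 0.003 0;-1 0 0 0.006 0;-1 0 0 0.006 0;-1 0 0 0.006 0"
}}

```text
time: 21.23
position: [0.6033, 0.0418, 0.2222]
tool_rot: [0.977, -0.213, 0.003, -0.0]
ft_force: [-0.4, -0.7, 8.7]
grip_width: 0.0242
grip_force: 11.5
```

```bash
python3 b.py s8 .075
python3 - <<'E'
from h import *
snap('top','t8')
a=cv2.imread('pics/s8.png')[170:330,250:460];cv2.imwrite('pics/s8c.png',cv2.resize(a,(780,594),interpolation=cv2.INTER_CUBIC))
E
```

```text
F [ 0.94 -0.28  8.42] w 0.023934706786473362 g [0.6033 0.0418 0.2333]
n 702 med 0.0074 tilt deg 35.32 axis down [ 0.504 -0.284 -0.816] grip s 0.2433 at [0.5732 0.0614] foot [ 0.6957 -0.0077  0.0348]
```

View pics/s8c.png

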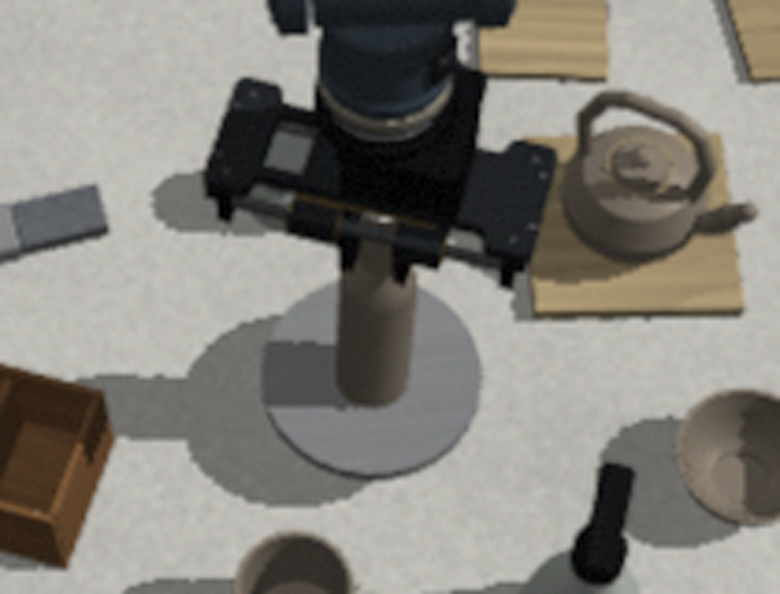

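The crop shows the bottle standing close to upright on the disc, its foot at (375,390), with the teapot on the board. Refit with a tighter window, since the mug got into the last one.

```bash
cat > fit.py <<'E'
from h import *
import sys
from scipy.optimize import least_squares
Qs=[cloud(t) for t in sys.argv[1:]]
for P in Qs:
    Q=P[np.all((P>[.55,-.01,.065])&(P<[.65,.09,.165]),-1)]
    z0=.115
    def res(p):
        D=np.array([p[2],p[3],1]);D/=np.linalg.norm(D);v=Q-np.r_[p[0],p[1],z0];a=v@D
        return np.linalg.norm(v-a[:,None]*D,axis=1)-.025
    s=least_squares(res,[.6,.04,0,0],loss='soft_l1',f_scale=.001);p=s.x
    print(len(Q),np.median(abs(s.fun)),'tilt xy deg',np.degrees(p[2:]).round(2),'foot',(p[:2]-.06*p[2:]).round(4))
E
python3 fit.py s8; python3 -c "
from h import *
P=cloud('s7');print(0)"
```

```text
414 0.0006687513178836868 tilt xy deg [-2.61  1.28] foot [0.6022 0.0394]
0
```

Contact is about 11 N, and there may be a residual lean of 1–3°. I'll ease the grip so the bottle settles flat under its own weight while still held.

Request:
{"api": "move_arm", "payload": {
  "motion": "-1 0 0 0 0;-1 0 0 0 0;-1 0 0 0 0;-1 0 0 0 0;-1 0 0 0 0;-1 0 0 0 0",
  "newtons": 3
}}

```text
time: 21.83
position: [0.6018, 0.0422, 0.22]
tool_rot: [0.977, -0.213, 0.0, -0.0]
ft_force: [1.1, -0.6, 4.2]
grip_width: 0.0249
grip_force: 3.0
```

```bash
python3 -c "
from h import *
snap('scene','s9')"; python3 fit.py s9; python3 plan.py .6 .04 .22
```

```text
429 0.0006980410254513354 tilt xy deg [-3.27  1.51] foot [0.6025 0.0394]
t 21.88 pos [0.6017 0.0422 0.22  ] yaw -114.56 tiltz [ 5.e-04 -0.e+00 -1.e+00] F [ 2.27 -0.44  4.78] w 0.0244 gf 2.99 q6 1.88
shift [-0.0032  0.0136  0.    ] turn 0
```

Run:
```python
from h import *
from scipy.optimize import least_squares
for t in('s9','scene0'):
    P=cloud(t)
    W=P[np.all((P>[.3,-.2,-.01])&(P<[.75,.4,.006]),-1)];A=np.c_[W[:,:2],np.ones(len(W))];c=np.linalg.lstsq(A,W[:,2],rcond=None)[0];print('table slope deg',np.degrees(c[:2]),len(W))
P=cloud('s9')
W=P[np.all((P>[.53,-.03,.05])&(P<[.67,.11,.06]),-1)];W=W[np.hypot(W[:,0]-.6,W[:,1]-.04)<.07];c=np.linalg.lstsq(np.c_[W[:,:2],np.ones(len(W))],W[:,2],rcond=None)[0];print('wheel slope',np.degrees(c[:2]))
# reference: jar, prop upright, bottle per slice
def cyl(lo,hi,r):
    Q=P[np.all((P>lo)&(P<hi),-1)];z0=(lo[2]+hi[2])/2
    def res(p):
        D=np.array([p[2],p[3],1]);D/=np.linalg.norm(D);v=Q-np.r_[p[0],p[1],z0];a=v@D;return np.linalg.norm(v-a[:,None]*D,axis=1)-r
    s=least_squares(res,list((np.array(lo)+hi)[:2]/2)+[0,0],loss='soft_l1',f_scale=.001);print(len(Q),np.degrees(s.x[2:]).round(2),s.x[:2].round(4))
cyl([.55,-.01,.065],[.65,.09,.165],.025)
cyl([.55,-.01,.065],[.65,.09,.14],.025)
P=cloud('scene0');
Q=P[np.all((P>[.3,-.1,.01])&(P<[.5,.1,.07]),-1)];print('jar',np.nanmean(Q,0),len(Q))
m=Q.mean(0);cyl([m[0]-.05,m[1]-.05,.012],[m[0]+.05,m[1]+.05,.05],.03)
Q=P[np.all((P>[.35,-.48,.01])&(P<[.5,-.36,.07]),-1)];m=Q.mean(0);print('prop',m,len(Q));cyl([m[0]-.03,m[1]-.03,.008],[m[0]+.03,m[1]+.03,.052],.016)
```

```text
table slope deg [ 0.03208448 -0.04520747] 20197
table slope deg [ 0.03694247 -0.04171349] 23010
wheel slope [ 0.11612713 -0.00283992]
429 [-3.27  1.51] [0.5991 0.041 ]
319 [-3.36  1.67] [0.5998 0.0407]
jar [0.4342349  0.00511214 0.04992407] 426
202 [-6.66  0.24] [0.4202 0.0072]
prop [ 0.44231107 -0.41667551  0.04522483] 224
117 [-0.43 -0.25] [ 0.4354 -0.4194]
```

The lean of about 3.6° is real: it lies in the old lean direction, and the pads hold the neck sideways. I'll carry the neck about 11 mm along tool +x so the bottle stands flat.

Request:
{"api": "move_arm", "payload": {
  "motion": "-1 0.01 0 0 0;-1 0.02 0 0 0;-1 0.03 0 0 0;-1 0.04 0 0 0;-1 0.05 0 0 0;-1 0.05 0 0 0;-1 0.05 0 0 0",
  "newtons": 5
}}

```text
time: 22.47
position: [0.61, 0.0381, 0.219]
tool_rot: [0.977, -0.213, -0.001, 0.0]
ft_force: [-1.0, 0.7, -1.0]
grip_width: 0.0245
grip_force: 5.0
```

```bash
python3 -c "
from h import *
snap('scene','s10')"; python3 fit.py s10; python3 plan.py .6 .04 .22
```

```text
382 0.0006477283554291013 tilt xy deg [-0.46  0.42] foot [0.6024 0.0392]
t 22.52 pos [0.61   0.0382 0.2191] yaw -114.56 tiltz [-1.9e-03  3.0e-04 -1.0e+00] F [ 0.25  0.53 -1.17] w 0.0241 gf 5.02 q6 1.88
shift [-0.0491  0.0124 -0.0045] turn 0
```

Request:
{"api": "move_arm", "payload": {
  "motion": "-1 0 0 0.003 0;-1 0 0 0.006 0;-1 0 0 0.006 0;-1 0 0 0.006 0;-1 0 0 0.006 0;-1 0 0 0.006 0"
}}

```text
time: 23.02
position: [0.6107, 0.038, 0.2189]
tool_rot: [0.977, -0.213, 0.0, 0.0]
ft_force: [0.0, -0.4, 0.3]
grip_width: 0.0241
grip_force: 4.9
```

```bash
python3 -c "
from h import *
snap('scene','s11')"; python3 fit.py s11
```

```text
380 0.0006405022238108477 tilt xy deg [-0.37  0.3 ] foot [0.6023 0.0392]
```

Request:
{"api": "move_arm", "payload": {
  "motion": "1 0 0 0 0;1 0 0 0 0;1 0 0 0 0;1 0 0 0 0;1 0 0 0 0;1 0 0 0 0;1 0 0 0 0;1 0 0 0 0;1 0 0 0 0;1 0 0 0 0;1 0 0 0 0"
}}

```text
time: 23.98
position: [0.6106, 0.0381, 0.2187]
tool_rot: [0.977, -0.213, 0.0, -0.0]
ft_force: [-0.7, -0.6, 0.3]
grip_width: 0.0849
grip_force: 0.0
```

Request:
{"api": "move_arm", "payload": {
  "motion": "1 0 0 -0.05 0;1 0 0 -0.15 0;1 0 0 -0.3 0;1 0 0 -0.45 0;1 0 0 -0.6 0;1 0 0 -0.6 0;1 -0.2 0 -0.6 0;1 -0.4 0 -0.6 0;1 -0.6 0 -0.6 0;1 -0.6 0 -0.6 0;1 -0.6 0 -0.6 0"
}}

```text
time: 24.9
position: [0.4994, 0.0889, 0.3393]
tool_rot: [0.977, -0.212, 0.0, 0.0]
ft_force: [-0.4, 0.1, -0.1]
grip_width: 0.0872
grip_force: 0.0
```

```bash
python3 -c "
from h import *
snap('scene','s12')"; python3 fit.py s12;python3 plan.py .6 .04 .3
```

```text
384 0.0006524716365691203 tilt xy deg [-0.1   0.04] foot [0.6026 0.0393]
t 24.95 pos [0.5015 0.0882 0.3396] yaw -114.51 tiltz [ 2.3e-03 -4.0e-04 -1.0e+00] F [0.9  0.07 0.76] w 0.0871 gf 0.0 q6 1.95
shift [0.5477 0.0149 0.1994] turn 0
```

View pics/s12.png

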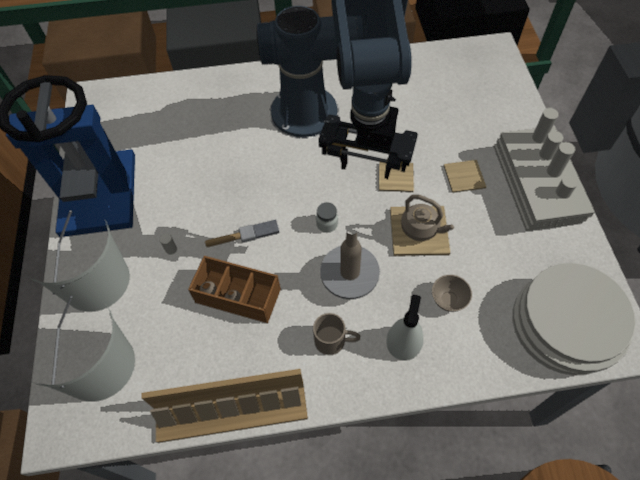

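The picture shows the bottle upright in the middle of the wheel (350,262), the teapot on the board (422,222), the other things in place and the arm clear.

```bash
python3 -c "
from rig import robot
print(robot.hand_in())"
```

```text
the job is handed in; nothing more can be done
None
```

The teapot stands upright about 3 mm from the middle of the board and the bottle upright about 3 mm from the middle of the wheel, both felt to stand before release; the job was handed in at about 25 s (no verdict was returned).

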